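# Roll the pin onto the solid line

### The job

Without gripping or lifting it, gently push the upper half of the small wooden rolling pin sideways with the fingertips so that it rolls (not slides) across the pastry board, and leave it at rest lying along the solid line, centred over it. The dashed line on the other side is not the one; leave the other things undisturbed.

Things in the scene. Friction and masses are not known exactly. Their poses are not given: they have to be found in the camera images.
- pin: Smooth wooden rolling pin lying on the board: loose, diameter 44 mm, length 150 mm, last 18 mm of each end rounded; 0.2 kg. Origin on its axis at mid-length, 40 mm above the worktop; x along it, z up at the start and turning as it rolls. Starts 70 to 140 mm from the solid line, within 3 degrees of parallel. Rolls easily, square to its length; pushed at 50 mm/s and let go it runs on a few mm.
- solid_line: Unbroken dark line burnt into the board's top, 226 mm long, 4 mm wide, parallel to the board's short side; flat, nothing to feel. Origin at its middle, 18 mm above the worktop; x along the line, y across it, z up. Lies to the left or the right of the pin.
- dashed_line: The dashed dark line on the board, nine 14 mm dashes in a row 226 mm long and 4 mm wide, on the other side of the pin and about parallel to the solid one; not the target. Origin and axes as for the solid line.
- board: Light wooden pastry board that stands fast on the worktop, 240 mm (x, short side) by 400 mm (y, long side), 18 mm thick. Origin at the centre of its underside.
- candle: Bystander: tea light in a metal cup, 38 mm across, 15 mm high, loose on the board near its far right corner. Origin at the centre of its underside, z up.
- spice: Bystander: upright spice jar with a screw cap, 45 mm across, 106 mm high, on the worktop to the left of the board. Origin at the centre of its underside.
- lemon_l: Bystander: lemon, 76x56x55 mm, on the worktop to the left of the board. Origin at its underside.
- garlic: Bystander: garlic bulb, 56 mm across and high, on the worktop to the right of the board. Origin at its underside.
- tin: Bystander: small upright tin with a push-on lid, 62 mm across, 67 mm high, behind the board to the right. Origin at the centre of its underside.
- mill: Bystander: upright wooden pepper mill, 58 mm across, 170 mm high, behind the board to the left. Origin at the centre of its underside.
Things that resemble listed ones, but are neither listed nor needed, are in the scene too. Leave any red look-alike of the pin alone.

How it is judged:
On the way:
1. the pin has rolled well over (at least 125 degrees about its own axis) (angle between pin's own z axis and vertical above 2.2 rad), for 0.02 s.
At the end, for the whole second after the job is handed in: The pin lies at rest on the board with the middle of its axis within 10 mm of the solid line, within 7 degrees of parallel to it, and within 45 mm of the line's middle along the line (y of pin in the frame of solid_line between -0.01 and 0.01 m and x of pin in the frame of solid_line between -0.045 and 0.045 m and angle between the x axis of pin and the x axis of solid_line, either way round below 0.12 rad and height (world z) of pin between 0.036 and 0.044 m and linear speed of pin below 0.01 m/s); the robot touches nothing.
It fails at once if the pin is lifted (its axis more than 12 mm above where it lies) (height (world z) of pin above 0.052 m).
It fails at once if the pin falls off the board (height (world z) of pin below 0.033 m).
It fails at once if the pin is touched low down, on its lower half (TCP less than 45 mm above the worktop) (contact force between the fingers and pin above 0.5 N and height (world z) of the grasp point below 0.045 m).
It fails at once if the pin is pressed or squeezed with more than 25 N (contact force between the fingers and pin above 25 N).
It fails at once if one of the other things is moved more than 30 mm (distance of any of candle, spice, lemon_l, garlic, tin, mill from where it was at the start of the episode above 0.03 m).
It also fails if it takes over 32 s, if anything falls off the work surface, if the arm or the gripper's body presses on something with over 40 N, if the wrist force passes 120 N, or if a joint passes its speed limit or range.

### The arm

A 6-joint arm with a two-finger parallel gripper is mounted at the origin on a cart in front of the work surface, level with it; the furniture and walls round the work are solid. World frame = base frame: x ahead of the robot, y to its left, z up, the work surface at z = 0. Lengths are in m, angles in rad, forces in N, time in s.
With the tool pointing down it reaches from about 0.4 to 0.825 m from the base axis. Payload 7 kg.
Tool frame: the origin (TCP) lies between the finger pads, 19 mm behind the fingertips; this is the grasp point; z points along the fingers, y is the line along which they close (so a half turn about z gives the same grasp; the last joint's range is limited). The gripper opens to 88 mm and grips with 3 to 60 N. Pads are 19 mm wide; open, the fingers measure 130 mm over their backs; the gripper's body (78 mm by 193 mm) begins 47 mm behind the grasp point.
Start: joints at [1.51, 0.359, 0.012, 0, -1.224, -0.288], TCP at [0.231, 0.634, 0.245] pointing down, gripper open.
Joint ranges: [-3.07, 3.07], [-1.43, 2.12], [-1.02, 1.25], [-3.03, 1.67], [-3.05, -0], [-3.03, 3.03]. Speed limits (rad/s): [2.39, 2.39, 3.01, 3.14, 3.14, 3.14].

### API

Orientations are given as a unit quaternion [x, y, z, w].
In Python, from station import r, viewer, sign_off, spotter, readout gives the robot as it stands. Calls block until the motion is done:
- r.move_to(position, orientation): joint-space move of the TCP to a pose.
- r.move_straight(position, frame=None, rate=0.15, guard=None): straight line of the TCP; frame=None keeps the orientation; rate is the mean speed in m/s. With guard (N) it stops when the force on the tool has changed by that much, and returns True; else False.
- r.movej(angles): joint-space move.
- r.set_gripper(opening): finger opening in m; the grip force is fixed at half the most; returns when the fingers have stopped.
- r.hold(seconds).
- r.inverse_kinematics(position, orientation): joint angles nearest the present ones, or None.
- viewer.grab_frame(name): name is "scene" or "top" or "wrist"; returns a dict with "image" (480x640x3 uint8, red, green, blue), "K" (3x3 intrinsics, pixels), "D" ([k1, k2, p1, p2, k3] as OpenCV has them; the pictures are not rectified), "rvec" (rotation vector, rad) and "tvec" (3), from world to camera coordinates, as OpenCV has them. Camera axes: x right, y down, z forward; pixel columns grow to the right and rows downward; lengths in m; the calibration is good to about 2 mm. A picture is of the moment at which its call begins. There is no depth.
A pose or a line that the arm cannot do raises r.Unreachable and nothing moves.
- sign_off(): hands the job in; it is judged then, once.
Trained networks look in the newest picture that a camera, given by its name, has taken for a name from the list of things; names that differ only in an ending like _2 or _b are one class to them, and where a whole thing is asked for, a point or a joint stands for the part that bears it (a point fixed in the world has none). Each returns a list of dicts, best first, with "p" (0 to 1); they miss things now and then, are a little off and sometimes report something else, mostly with a low value. They report only what shows in the picture. A call takes as long as a camera call. They do not tell look-alikes from the thing itself.
- spotter.regions_of(camera, name): "pixels" (480x640 bool, what is visible of it) and "extent" ([centre column, centre row, width, height] in pixels, round what is visible of it).
Readings, each from a call of its own:
- readout.current_clock(): time.
- readout.current_qpos(): joint angles.
- readout.current_qd(): joint speeds.
- readout.current_effort(): joint torques, N m.
- readout.current_tool_pos(): TCP position.
- readout.current_tool_rot(): TCP orientation.
- readout.current_force(): force on the tool from outside, world axes, zero at the start.
- readout.current_torque(): the same for the moment, N m.
- readout.current_grip_width(): finger opening in m.
- readout.current_grip_force(): force on a finger pad.
Only numpy, scipy, OpenCV 4.12 (cv2) and the standard library are available. Lean on these libraries where they do the work, as an engineer would, in place of code of your own. Each camera call takes 0.05 s, during which the arm holds its last target. There are 200 camera calls.

## Working session

There is one attempt and no reset: what is moved stays moved. The work goes in short steps, each a Python script; the robot and the scene stay as the last script left them, time stands still between calls to the robot, and variables do not carry over. Pictures are saved under pics/ and viewed, at most 10 in all, crops included, and the job is handed in when it is done.

```bash
mkdir -p pics; ls
python3 - <<'E'
from station import r, viewer, spotter, readout
import cv2, pickle
for n in ("top","scene"):
    f=viewer.grab_frame(n); pickle.dump(f,open(n+".pkl","wb"))
    cv2.imwrite(f"pics/{n}0.png",f["image"][:,:,::-1])
    for t in (("pin","solid_line","dashed_line","board") if n=="top" else ("pin",)):
        for d in spotter.regions_of(n,t): print(n,t,round(d["p"],2),d["extent"])
print(readout.current_clock(), readout.current_tool_rot())
E
```

```text
pics
top pin 0.89 [365.5, 264.2, 21.7, 68.8]
top pin 0.72 [205.1, 351.0, 21.6, 77.4]
top pin 0.41 [160.2, 273.5, 26.2, 32.0]
top solid_line 0.76 [314.8, 273.2, 12.8, 97.6]
top board 0.68 [362.8, 264.6, 197.7, 127.3]
scene pin 0.61 [343.4, 236.2, 63.6, 29.3]
scene pin 0.2 [252.3, 383.1, 15.2, 8.0]
0.35 [ 9.84826317e-01 -1.73542765e-01 -3.51455570e-06  1.84351723e-04]
```

View pics/top0.png

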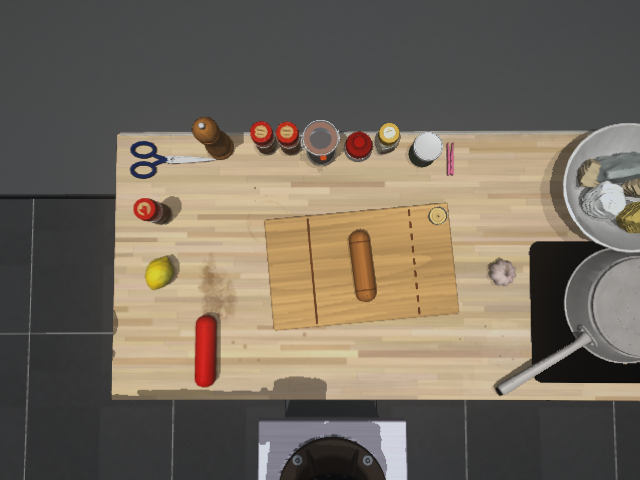

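View pics/scene0.png

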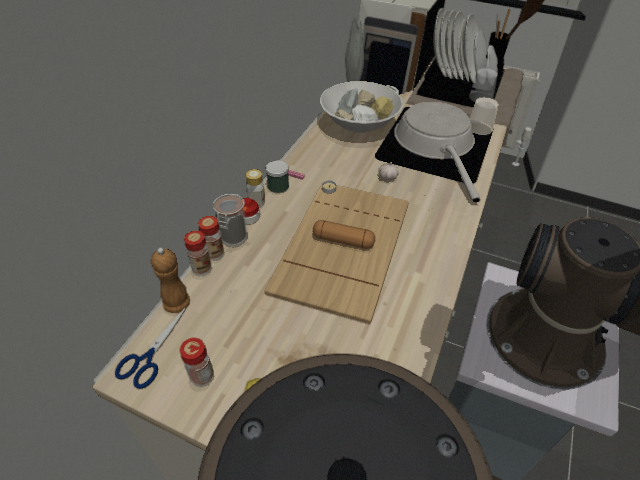

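The top view shows two candidate pins. The brown one on the board at (362,265) is the pin. The red one on the worktop at (205,351) is the look-alike, to be left alone. The solid line runs from (308,219) to (317,323), left of the pin. The dashed line is at about (414,262), right of the pin. I'll measure both and confirm with a crop.

```bash
cat > h.py <<'E'
import cv2, numpy as np
def world(f,px,z):
    px=np.array(px,float).reshape(-1,1,2)
    u=cv2.undistortPoints(px,f["K"],f["D"]).reshape(-1,2)
    R=cv2.Rodrigues(np.array(f["rvec"],float))[0]; t=np.array(f["tvec"],float).ravel()
    c=-R.T@t; d=np.c_[u,np.ones(len(u))]@R
    return c+d*((z-c[2])/d[:,2])[:,None]
def fit(P):  # centre, half-length, unit axis (pointing +x) of a blob of points
    c=P.mean(0)[:2]; Q=P[:,:2]-c; a=np.linalg.svd(Q,full_matrices=False)[2][0]; a=a*np.sign(a[0])
    s=Q@a; w=Q@np.array([-a[1],a[0]]); m=(s.max()+s.min())/2
    return c+a*m,s.max()-s.min(),w.max()-w.min(),a
def locate(f,name,mask,z):
    v,u=np.nonzero(mask); c,L,w,a=fit(world(f,np.c_[u,v],z))
    print(name,"c",c.round(4),"L",L.round(3),"w",w.round(3),"axis deg",np.degrees(np.arctan2(a[1],a[0])).round(2)); return c,a
E
python3 - <<'E'
from h import *; from station import viewer,spotter
f=viewer.grab_frame("top"); im=f["image"]
cv2.imwrite("pics/crop.png",cv2.resize(im[190:345,240:480,::-1],None,fx=3.3,fy=3.3,interpolation=cv2.INTER_CUBIC))
reg={n:spotter.regions_of("top",n) for n in("pin","solid_line","board")}
p=[d for d in reg["pin"] if 320<d["extent"][0]<400][0]; locate(f,"pin",p["pixels"],.04)
for d in reg["solid_line"]: locate(f,"solid net",d["pixels"],.018)
for d in reg["board"][:1]: locate(f,"board",d["pixels"],.018)
# dark-pixel line detection, in region
g=im.astype(int).sum(2); 
m=np.zeros(g.shape,bool); 
bg=cv2.blur(g.astype(np.float32),(15,1)); m[224:320,300:326]=(g-bg<-60)[224:320,300:326]
print(m.sum()); locate(f,"solid dark",m,.018)
R=cv2.Rodrigues(f["rvec"])[0]; print("cam",-R.T@np.ravel(f["tvec"]))
E
```

```text
pin c [ 0.4843 -0.0626] L 0.151 w 0.048 axis deg 7.21
solid net c [0.4813 0.0447] L 0.199 w 0.006 axis deg 5.36
board c [ 0.4813 -0.0607] L 0.403 w 0.25 axis deg -86.27
223
solid dark c [0.4717 0.0437] L 0.205 w 0.006 axis deg 5.28
cam [0.47980873 0.00851133 1.00905765]
```

View pics/crop.png

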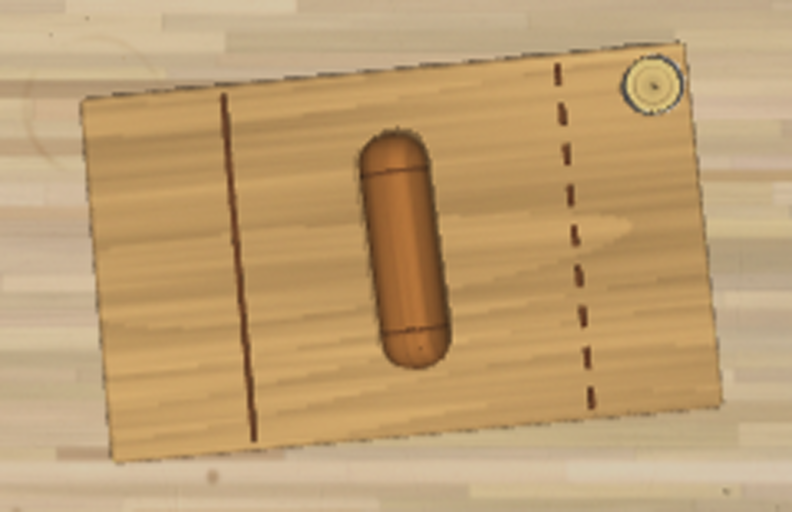

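The crop confirms it: the brown pin is at crop (405,250), between the unbroken line on the left, (223,94) to (254,440), and the dashed line on the right. The measured pin size (151×48 mm) matches its description. I'll place both fingertips, spread along the pin, behind its right side with the tips above its axis. Then I'll push most of the way.

```bash
cat > cfg.py <<'E'
from h import *; import pickle
from scipy.spatial.transform import Rotation as Rn
f=pickle.load(open("top.pkl","rb"))
e=world(f,[[240+223/3.3,190+94/3.3],[240+254/3.3,190+440/3.3]],.018)[:,:2]
L0=e.mean(0); L0[1]=L0[1]; th=np.radians(5.3)
a=np.array([np.cos(th),np.sin(th)]); n=np.array([-a[1],a[0]])  # along, across(left)
def lf(p): d=np.asarray(p)[:2]-L0; return np.array([d@a,d@n])
def wp(s,d,z): return [*(L0+a*s+n*d),z]
def quat(sg): 
    y=sg*np.r_[a,0]; z=np.r_[0,0,-1.]; return Rn.from_matrix(np.c_[np.cross(y,z),y,z]).as_quat()
E
python3 - <<'E'
from cfg import *; from station import r,readout
print("line",L0,np.linalg.norm(e[0]-e[1]),np.degrees(np.arctan((e[0]-e[1])[1]/(e[0]-e[1])[0])))
p=lf([.4843,-.0626]); print("pin in line frame",p)
q0=readout.current_qpos(); best=None
P=wp(p[0],p[1]-.052,.22)
for sg in(1,-1):
    q=r.inverse_kinematics(P,quat(sg)); print(sg,q)
    if q is not None and (best is None or abs(q[5]-q0[5])<best[0]): best=(abs(q[5]-q0[5]),sg)
Q=quat(best[1]); r.move_to(P,Q); r.set_gripper(.06)
Z=.066
r.move_straight(wp(p[0],p[1]-.052,Z),rate=.15,guard=10)
print(readout.current_clock(),readout.current_tool_pos(),readout.current_force())
h=r.move_straight(wp(p[0],-.031-.022,Z),rate=.045,guard=12)
print(h,readout.current_clock(),lf(readout.current_tool_pos()),readout.current_force())
r.move_straight(wp(p[0],-.125,Z),rate=.15)
from station import viewer,spotter
f=viewer.grab_frame("top"); cv2.imwrite("pics/top1.png",f["image"][:,:,::-1])
for d in spotter.regions_of("top","pin"):
    if 250<d["extent"][0]<400: c,_=locate(f,"pin",d["pixels"],.04); print(d["p"],lf(c))
print(readout.current_clock())
E
```

```text
line [0.47306538 0.04309356] 0.2260870175303895 5.129757096609064
pin in line frame [ 0.00142361 -0.10627944]
1 None
-1 [ 0.1620674   0.09223942 -0.39878619  0.         -1.07977071 -0.06956495]
5.2167 [ 0.48967263 -0.11435046  0.06666507] [-0.23812894 -0.35766176  0.32991026]
True 6.1 [ 0.00138579 -0.13612887] [-0.27181247 -3.71460709  6.11269478]
6.45
```

View pics/top1.png

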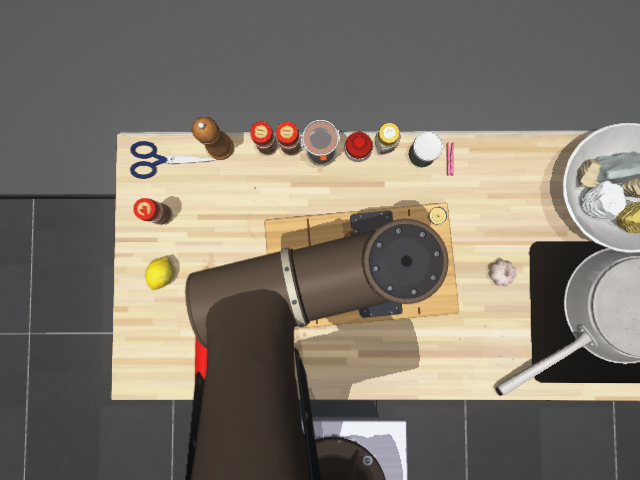

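The top view is now blocked by the arm, which sits at (405,260), so the pin is hidden. The guard tripped on contact. My "retreat" to -0.125 was then actually an 11 mm forward push, because I assumed the push had finished. I'll read the force, raise the tool clear and find the pin again.

```bash
cat >> cfg.py <<'E'
def look(cam,png=None):
    from station import viewer,spotter,readout
    f=viewer.grab_frame(cam)
    if png: cv2.imwrite("pics/"+png,f["image"][:,:,::-1])
    for d in spotter.regions_of(cam,"pin"):
        try: c,ax=locate(f,f"{cam} p={d['p']:.2f} {np.round(d['extent'])}",d["pixels"],.04); print("   line frame",lf(c))
        except Exception as x: print(x)
E
python3 - <<'E'
from cfg import *; from station import r,readout
print(lf(readout.current_tool_pos()),readout.current_tool_pos()[2],readout.current_force())
P=lf(readout.current_tool_pos())
r.move_straight(wp(.0014,P[1]-.025,.066),rate=.15)
look("wrist","w1.png"); look("scene","s1.png")
print(readout.current_clock(),readout.current_force())
E
python3 -c "
import cv2,numpy as np
a=cv2.imread('pics/w1.png');b=cv2.imread('pics/s1.png')
cv2.imwrite('pics/ws1.png',cv2.resize(np.hstack([a,b]),(800,300),interpolation=cv2.INTER_AREA))"
```

```text
[ 0.00202489 -0.12489175] 0.06674565920649983 [-0.55706748 -2.64893503  4.85638357]
wrist p=0.73 [316. 377. 177.  32.] c [ 0.4842 -0.0546] L 0.104 w 0.023 axis deg 5.0
   line frame [ 0.00206759 -0.09835408]
scene p=0.83 [366. 387.  78.  47.] c [0.3045 0.2787] L 0.147 w 0.053 axis deg -0.98
   line frame [-0.14610856  0.25017424]
scene p=0.57 [342. 238.  65.  29.] c [ 0.4865 -0.0511] L 0.151 w 0.062 axis deg 5.07
   line frame [ 0.00465488 -0.09507978]
6.9667 [-0.0867428   1.14882794  0.73084878]
```

View pics/ws1.png

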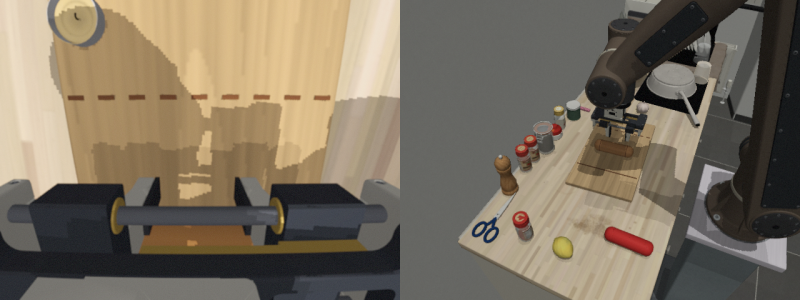

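The wrist view looks back at the dashed line at (200,97) with the pin's orange edge at (200,240), under the fingers. The scene view shows the pin on the board at (620,150). It has moved about 11 mm, to -0.095, and is square to the line. The roughly 5 N force suggests the tip edge pressed down and dragged it. I'll lower the tool so the flat of the finger meets the pin at mid-height, with the TCP at 51 mm (above 45), and watch the force.

Run:
```python
from cfg import *; from station import r,readout
Z=.051
r.move_straight(wp(.002,-.148,Z),rate=.1,guard=10)
f0=np.array(readout.current_force()); print(readout.current_tool_pos()[2])
for d in (-.118,-.105):
    h=r.move_straight(wp(.002,d,Z),rate=.04,guard=12)
    print(h,lf(readout.current_tool_pos()),readout.current_tool_pos()[2],np.array(readout.current_force())-f0,readout.current_clock())
    if h: break
look("scene")
```

```text
0.05058702966433465
False [ 0.0020111  -0.11798245] 0.0510032219401054 [ 0.25647829  0.43469568 -0.11776302] 8.1667
False [ 0.00204937 -0.10473172] 0.05103698567823847 [-0.27261725  0.75560544 -0.62074329] 8.6417
scene p=0.84 [365. 387.  79.  46.] c [0.3051 0.2786] L 0.144 w 0.048 axis deg 0.38
   line frame [-0.14546065  0.25000193]
scene p=0.60 [340. 246.  66.  30.] c [ 0.4834 -0.0254] L 0.151 w 0.062 axis deg 3.17
   line frame [ 0.00393547 -0.06916613]
```

The forces stay under 1 N, so it now rolls freely. I'll push on to about 20 mm short of the line, retreat and check.

```bash
python3 - <<'E'
from cfg import *; from station import r,readout
Z=.051
h=r.move_straight(wp(.002,-.053,Z),rate=.035,guard=12)
print(h,lf(readout.current_tool_pos()),readout.current_force(),readout.current_clock())
look("scene","s2.png"); r.hold(.3); look("scene")
print(readout.current_clock())
E
python3 -c "
import cv2
cv2.imwrite('pics/s2c.png',cv2.resize(cv2.imread('pics/s2.png')[160:340,240:440],None,fx=3,fy=3,interpolation=cv2.INTER_CUBIC))"
```

```text
False [ 0.00195875 -0.05314344] [ 0.09294305 -0.31258999  0.16496481] 10.375
scene p=0.97 [367. 386.  83.  51.] c [0.3036 0.2784] L 0.146 w 0.049 axis deg -0.69
   line frame [-0.14699184  0.24992833]
scene p=0.86 [366. 387.  79.  47.] c [0.3038 0.2789] L 0.144 w 0.048 axis deg -0.32
   line frame [-0.14676955  0.25042997]
scene p=0.65 [333. 260.  65.  30.] c [0.4788 0.0247] L 0.152 w 0.059 axis deg 4.62
   line frame [ 0.00405722 -0.01882835]
10.875
```

View pics/s2c.png

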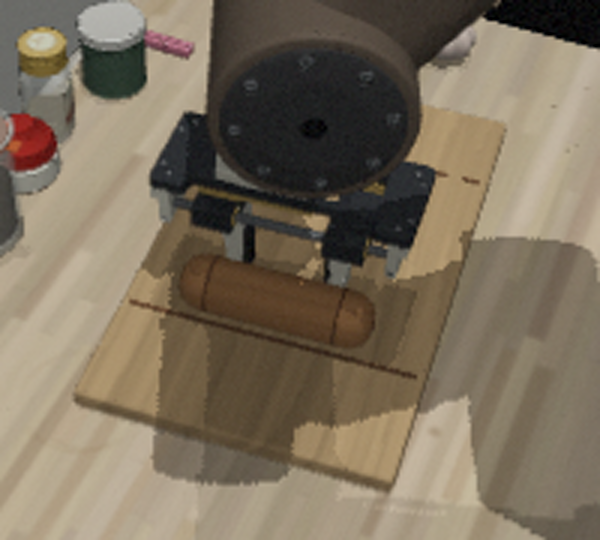

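The crop shows the pin at (278,300), parallel to the solid line and about 19 mm short of it, with the fingers behind it. Now a slow final push, then I'll clear the arm for a top view.

```bash
python3 - <<'E'
from cfg import *; from station import r,readout
Z=.051
h=r.move_straight(wp(.002,-.0335,Z),rate=.015,guard=12)
print(h,lf(readout.current_tool_pos()),readout.current_clock())
r.hold(.3); look("scene")
r.move_straight(wp(.002,-.07,Z),rate=.1); r.move_straight(wp(.002,-.08,.2),rate=.2)
q=np.array(readout.current_qpos()); q[0]-=.7; r.movej(list(q))
look("top","top2.png"); print(readout.current_clock())
E
python3 -c "
import cv2
cv2.imwrite('pics/t2c.png',cv2.resize(cv2.imread('pics/top2.png')[190:345,240:480],None,fx=3.3,fy=3.3,interpolation=cv2.INTER_CUBIC))"
```

```text
False [ 0.00199304 -0.03356693] 12.325
scene p=0.72 [332. 268.  73.  34.] c [0.4766 0.0445] L 0.151 w 0.059 axis deg 4.61
   line frame [0.0036617  0.00106795]
scene p=0.57 [367. 386.  82.  53.] c [0.3049 0.2785] L 0.148 w 0.051 axis deg -0.5
   line frame [-0.14572893  0.24995022]
top p=0.94 [206. 353.  19.  74.] c [0.3065 0.2648] L 0.149 w 0.048 axis deg -1.34
   line frame [-0.14537221  0.23616094]
top p=0.77 [313. 270.  26.  67.] c [0.4748 0.0442] L 0.148 w 0.044 axis deg 5.64
   line frame [0.00187168 0.00097828]
top p=0.39 [438. 215.  19.  18.] c [ 0.5895 -0.2216] L 0.041 w 0.037 axis deg -69.26
   line frame [ 0.09145008 -0.27427637]
15.5
```

View pics/t2c.png

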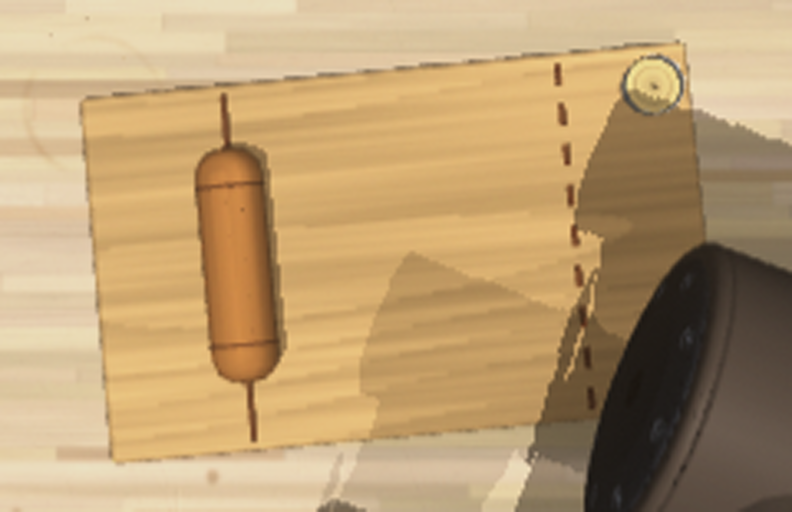

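The top view shows the pin at (237,263) centred on the solid line, about 1 mm off and within 1° of parallel. The line sticks out evenly at both ends. The candle at (653,85) hasn't moved, and the robot is clear of the pin. Handing in.

```bash
python3 -c "
from station import r,readout,sign_off
print(readout.current_force()); r.hold(.3); print(sign_off())"
```

```text
[-0.17725066  0.16928232  0.57725611]
the job is handed in; nothing more can be done
None
```

I handed the job in with the pin at rest along the solid line, about 1 mm off centre and within 1° of parallel; the first 11 mm or so may have slid under a brief unintended push, and the rest was pushed at under 1 N, which fits rolling, though I did not measure its rotation directly.

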